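# Gather the calibration buffers into their caddy

### The job

Collect the four calibration-buffer bottles - red, yellow, blue and green caps - from the table and stand each one upright in the caddy bay whose floor pad has the colour of its cap. Between bottles and caddy stands a tall white jug, about 26 cm high, so lift them well clear of it. Keep them upright on the way and set them down rather than dropping them. Leave the two look-alike bottles, with the black cap and the white cap, standing where they are.

Things in the scene. Friction and masses are not known exactly. Their poses are not given: they have to be found in the camera images.
- bottle_red: Buffer bottle for the caddy: white, 100 mL, with a red screw cap and a red label band, loose, 0.08 to 0.16 kg, standing upright. Height 100 mm; round body 49 mm in diameter up to 62 mm, then shoulder and neck; cap about 33 mm across from 78 to 100 mm. Grasp round the body about 50 mm up, any side. Origin: centre of the underside; z axis: up through the cap.
- bottle_yellow: Buffer bottle for the caddy: white, 100 mL, with a yellow screw cap and a yellow label band, loose, 0.08 to 0.16 kg, standing upright. Height 100 mm; round body 49 mm in diameter up to 62 mm, then shoulder and neck; cap about 33 mm across from 78 to 100 mm. Grasp round the body about 50 mm up, any side. Origin: centre of the underside; z axis: up through the cap.
- bottle_blue: Buffer bottle for the caddy: white, 100 mL, with a blue screw cap and a blue label band, loose, 0.08 to 0.16 kg, standing upright. Height 100 mm; round body 49 mm in diameter up to 62 mm, then shoulder and neck; cap about 33 mm across from 78 to 100 mm. Grasp round the body about 50 mm up, any side. Origin: centre of the underside; z axis: up through the cap.
- bottle_green: Buffer bottle for the caddy: white, 100 mL, with a green screw cap and a green label band, loose, 0.08 to 0.16 kg, standing upright. Height 100 mm; round body 49 mm in diameter up to 62 mm, then shoulder and neck; cap about 33 mm across from 78 to 100 mm. Grasp round the body about 50 mm up, any side. Origin: centre of the underside; z axis: up through the cap.
- bottle_black: Look-alike, not for the caddy: the same white bottle (49 mm diameter, 100 mm high, loose, standing upright) but with a black cap and a black label band. It stays where it is. Origin: centre of the underside; z: up. Note: between the bottles and the caddy a tall square white jug is fixed to the table, 111 x 141 mm (x, y), centred at x = 0.405, y = 0.035, top at z = 0.263 m.
- bottle_white: Look-alike, not for the caddy: the same white bottle (49 mm diameter, 100 mm high, loose, standing upright) but with a white cap and a pale grey label band. It stays where it is. Origin: centre of the underside; z: up. Note: between the bottles and the caddy a tall square white jug is fixed to the table, 111 x 141 mm (x, y), centred at x = 0.405, y = 0.035, top at z = 0.263 m.
- pad_red: Red floor pad, 66 x 66 x 3 mm, fixed in one bay of the grey caddy. Origin: centre of its underside, 5 mm above the table (the top, where the bottle stands, at 8 mm); x, y along the bay walls. Caddy: open tray fixed to the table, 2 x 2 bays, each 74 mm square and centred on its pad, 80 mm apart; walls 6 mm thick, tops 28 mm above the table. Which pad is in which bay varies.
- pad_yellow: Yellow floor pad, 66 x 66 x 3 mm, fixed in one bay of the grey caddy. Origin: centre of its underside, 5 mm above the table (the top, where the bottle stands, at 8 mm); x, y along the bay walls. Caddy: open tray fixed to the table, 2 x 2 bays, each 74 mm square and centred on its pad, 80 mm apart; walls 6 mm thick, tops 28 mm above the table. Which pad is in which bay varies.
- pad_blue: Blue floor pad, 66 x 66 x 3 mm, fixed in one bay of the grey caddy. Origin: centre of its underside, 5 mm above the table (the top, where the bottle stands, at 8 mm); x, y along the bay walls. Caddy: open tray fixed to the table, 2 x 2 bays, each 74 mm square and centred on its pad, 80 mm apart; walls 6 mm thick, tops 28 mm above the table. Which pad is in which bay varies.
- pad_green: Green floor pad, 66 x 66 x 3 mm, fixed in one bay of the grey caddy. Origin: centre of its underside, 5 mm above the table (the top, where the bottle stands, at 8 mm); x, y along the bay walls. Caddy: open tray fixed to the table, 2 x 2 bays, each 74 mm square and centred on its pad, 80 mm apart; walls 6 mm thick, tops 28 mm above the table. Which pad is in which bay varies.
Not all that is in view belongs to the job. Leave any pink look-alike of the bottle_black alone.

How it is judged:
By the outcome, as a careful person would: the job done as asked, in the order asked, and still so for the second after the job is handed in, with the robot touching nothing.
It also fails if it takes over 125 s, if anything falls off the work surface, if the arm or the gripper's body presses on something with over 40 N, if the wrist force passes 120 N, or if a joint passes its speed limit or range.

### The arm

A 6-joint arm with a two-finger parallel gripper is mounted at the origin on the work surface; the furniture and walls round the work are solid. World frame = base frame: x ahead of the robot, y to its left, z up, the work surface at z = 0. Lengths are in mm, angles in rad, forces in N, time in s.
With the tool pointing down it reaches from about 400 to 925 mm from the base axis. Payload 12.5 kg.
Tool frame: the origin (TCP) lies where the fingers leave the gripper's body, on its centre line; the fingertips stand 78 mm ahead of it and the grasp point (between the pads) lies 59 mm ahead of it (env.nose_length is the distance from the TCP to the fingertips, in mm); z points along the fingers, y is the line along which they close (so a half turn about z gives the same grasp; the last joint's range is limited). The gripper opens to 95 mm and grips with 3 to 60 N. Pads are 20 mm wide; open, the fingers measure 119 mm over their backs; the gripper's body (75 mm by 180 mm) begins 59 mm behind the grasp point.
Start: joints at [1.214, 0.491, 1.559, -0, 1.092, -0.106], TCP at [155.091, 605.462, 292.261] pointing down, gripper open.
Joint ranges: [-3.1, 3.1], [-0.84, 2.19], [0.05, 2.79], [-1.13, 4.28], [0.06, 2.93], [-2.69, 2.69]. Speed limits (rad/s): [2.22, 2.22, 2.79, 3.14, 3.14, 3.14].

### API

Orientations are given as [roll, pitch, yaw] about the fixed x, y, z axes, in that order (R = Rz(yaw) Ry(pitch) Rx(roll)).
In Python, from cell import env gives the robot as it stands. The module is installed in compiled form; this text tells all that it offers.
- The arm moves only by the tool send_rows, never from a script. Its argument "series" is text: rows parted by semicolons, each of 6 numbers parted by spaces: the shift along the tool's x, y, z as a fraction of full scale, then the turn, a rotation vector about the tool's x, y, z as a fraction of full scale. A call has 1 to 5 rows; each row shifts and turns the commanded pose from where the row before left it, along the tool's axes as they then stand; what a row does not reach is not made up. Full scale, the value 1, is 60 mm for a shift and 10 degrees for a turn. A row lasts 1/8 s, in which the tool goes at most 62.5 mm and 10.7 degrees, less where a joint would pass 70% of its speed; a pose out of reach is approached as far as the arm can. A call with a number of a shift or a turn outside -1 to 1 is refused whole. A call with a gripper value outside its range is refused whole. "fingers" is the opening, from 0 (shut) to 1 (fully open), set as the call begins (left out, the last holds). The fingers move at their own pace and stop on an object; the grip force is fixed at half the most. Time passes only in rows, so rows that do not move let the fingers close. It gives the time, the measured TCP pose, the force, the opening and the grip force at its end, in the units of the state.
- env.state(): the state, without advancing time (a new reading comes with each control period).
- env.read_camera(name): name is "scene" or "top" or "wrist"; returns a dict with "color" (400x640x3 uint8, red, green, blue), "z_map" (400x640 float32, mm along the optical axis (not along the pixel's ray), 0 where there is no reading), "fovy" (degrees; the focal length in pixels is half the picture's height over the tangent of half this angle, whatever the lens; pixels are square), "cx", "cy" (the principal point, pixels), "R" (3x3) and "t" (3): a world point X has camera coordinates R X + t. Camera axes: x right, y down, z forward; pixel columns grow to the right and rows downward; lengths in mm; the calibration is good to about 2 mm. A picture is of the moment at which its call begins.
- env.job_done(): hands the job in; it is judged then, once.
The state is a dict: "t": time; "joints": joint angles; "qvel": joint speeds; "tau": joint torques, N m; "eef_pos": TCP position; "tcp_rot": TCP orientation; "ft_force": force on the tool from outside, world axes, zero at the start; "moment": the same for the moment, N m; "opening": opening from 0.0 (shut) to 1.0 (fully open); "grip_force": force on a finger pad.
Only numpy, scipy, OpenCV 4.12 (cv2) and the standard library are available. Lean on these libraries where they do the work, as an engineer would, in place of code of your own. Each camera call takes 0.05 s, during which the arm holds its last target. There are 200 camera calls.

## Working session

There is one attempt and no reset: what is moved stays moved. The work goes in short steps, Python scripts to look and compute and a tool call to move; the robot and the scene stay as the last step left them, time stands still between calls to the robot, and variables do not carry over. Pictures are saved under pics/ and viewed, at most 14 in all, crops included, and the job is handed in when it is done.

Besides the shell and the picture viewer there is one more tool, called after ">>>" in YAML: its name, and indented under it one key for each argument. send_rows: Moves the arm, as the interface text tells. Shift numbers are shares of 60 mm and turn numbers shares of 10 degrees, none past 1 either way. Its arguments: {"type":"object","properties":{"series":{"type":"string"},"fingers":{"type":"number"}},"required":["series"]}

```bash
mkdir -p pics; cat > h.py <<'E'
from cell import env
import numpy as np, cv2
def cam(n,save=None):
    c=env.read_camera(n)
    if save: cv2.imwrite('pics/'+save,c['color'][:,:,::-1])
    return c
def pts(c):
    h,w=c['z_map'].shape; f=h/2/np.tan(np.radians(c['fovy'])/2)
    v,u=np.mgrid[:h,:w]; z=c['z_map']
    P=np.stack([(u-c['cx'])/f*z,(v-c['cy'])/f*z,z],-1)
    return (P-c['t'])@c['R']
def ray(c,u,v,z):
    f=200/np.tan(np.radians(c['fovy'])/2)
    d=c['R'].T@np.array([(u-c['cx'])/f,(v-c['cy'])/f,1]); o=-c['R'].T@c['t']
    return o+d*(z-o[2])/d[2]
E
python3 - <<'E'
from h import *
for n in('scene','top'):
    c=cam(n,n+'1.png'); print(n,c['fovy'],c['cx'],c['cy'],-c['R'].T@c['t'])
print(env.state(),env.nose_length)
E
```

```text
scene 56.95074653065115 318.59771018249893 199.79600684110994 [-314.76926421 -410.95193074  799.32709656]
top 56.41367721295736 321.5704190490928 197.20594664602854 [ 245.45310261  -60.17706994 1226.54369554]
{'t': 0.1, 'joints': array([ 1.21438882e+00,  4.91508920e-01,  1.55940928e+00, -2.19737344e-05,
        1.09171675e+00, -1.05608003e-01]), 'qvel': array([-1.22598272e-03, -1.05243956e-03,  5.82254688e-04, -1.23126633e-03,
       -7.08145830e-05,  1.59709280e-04]), 'tau': array([ 3.14053912e-03, -6.13623548e+01, -2.58608025e+01,  6.94631576e-02,
        4.70030098e-02, -5.17967237e-05]), 'eef_pos': array([155.04566668, 605.30905921, 291.70700578]), 'tcp_rot': array([-3.14055411e+00, -9.04896349e-05,  2.89080325e+00]), 'ft_force': array([ 0.04783541,  0.15384911, -0.37817841]), 'moment': array([ 0.04544565,  0.03955643, -0.01445575]), 'grip_force': 0.0, 'opening': 0.9991307388017389} 77.60000000000001
```

View pics/top1.png

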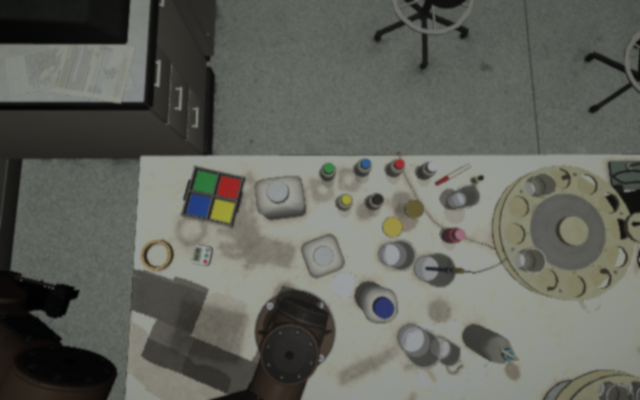

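View pics/scene1.png

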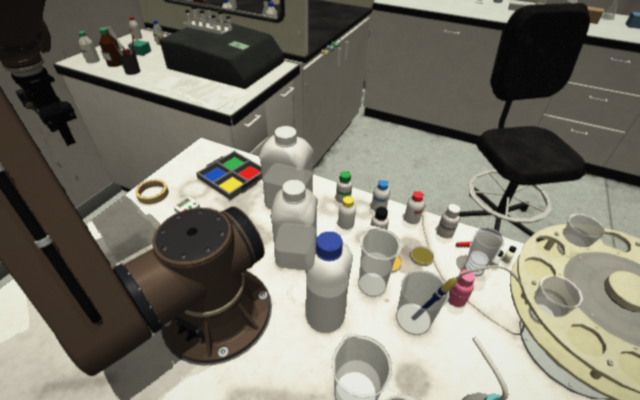

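Top view: colored caps at green (328,170), blue (365,165), red (399,164), yellow (345,201). Black (374,200), white (426,170), pink bottle (454,235) and the loose yellow disc (392,227) are look-alikes. Also in view: the blue-capped big bottle (382,307). The caddy sits around (213,196) with pads G(206,181), R(229,187), B(198,206), Y(222,211).

```bash
python3 - <<'E'
from h import *
c=cam('top'); P=pts(c); hsv=cv2.cvtColor(c['color'],cv2.COLOR_RGB2HSV)
R={'green':(50,80),'blue':(98,125),'red':(0,8),'yellow':(20,35)}
for n,(a,b) in R.items():
    m=cv2.inRange(hsv,(a,110,60),(b,255,255))
    if n=='red': m|=cv2.inRange(hsv,(172,110,60),(180,255,255))
    k,l,s,ce=cv2.connectedComponentsWithStats(m)
    for i in range(1,k):
        u,v=ce[i]
        if s[i,4]>25 and 150<v<320 and u<480:
            q=P[l==i]; print(n,s[i],ce[i].round(1),'z',np.median(q[:,2]).round(1),'ray z8',ray(c,u,v,8)[:2].round(1),'z100',ray(c,u,v,100)[:2].round(1),'topmed',np.median(q[q[:,2]>90],0).round(1) if (q[:,2]>90).any() else '')
# cap tops by depth
m=((P[...,2]>85)&(P[...,2]<115)&(P[...,0]>250)&(P[...,0]<650)).astype(np.uint8)
k,l,s,ce=cv2.connectedComponentsWithStats(m)
for i in range(1,k):
    if s[i,4]>20: q=P[l==i]; print('d',s[i],ce[i].round(1),q.mean(0).round(1),ray(c,*ce[i],100).round(1))
im=cv2.resize(c['color'][145:265,170:470,::-1],None,fx=2.66,fy=2.66,interpolation=cv2.INTER_CUBIC); cv2.imwrite('pics/crop.png',cv2.convertScaleAbs(im,alpha=1.6))
E
```

```text
green [324 164   9   9  68] [328.1 168. ] z 98.0 ray z8 [ 521.8 -110.3] z100 [ 500.9 -106.5] topmed [ 501.5 -106.4   98. ]
green [194 171  23  22 367] [204.6 181.7] z 6.0 ray z8 [477.5 298.2] z100 [460.  271.1] topmed [ 245.5  -60.2 1226.5]
blue [361 160   9   8  58] [365.1 163.5] z 97.9 ray z8 [ 536.5 -235. ] z100 [ 514.6 -221.8] topmed [ 515.2 -221.7   97.9]
blue [187 194  23  23 400] [198.2 205.1] z 6.1 ray z8 [399.7 316.2] z100 [388.  287.8] topmed [ 245.5  -60.2 1226.5]
blue [375 298  18  20 271] [383.5 307.6] z 272.9 ray z8 [  67.4 -280.9] z100 [  80.8 -264.2] topmed [ 105.4 -232.7  272.9]
red [395 159   9  10  70] [399.  163.8] z 97.8 ray z8 [ 534.9 -348.9] z100 [ 513.  -327.1] topmed [ 513.  -327.4   97.8]
red [217 176  24  23 424] [228.4 187. ] z 5.9 ray z8 [459.3 219.4] z100 [443.2 198.3] topmed [ 245.5  -60.2 1226.5]
red [437 177  11   7  36] [442.3 179.9] z 12.1 ray z8 [ 479.2 -492.5] z100 [ 461.5 -459.9] topmed 
yellow [342 195   9  10  68] [345.9 199.6] z 97.4 ray z8 [ 414.7 -168. ] z100 [ 401.9 -159.8] topmed [ 401.4 -160.4   97.4]
yellow [211 199  24  24 426] [222.1 2
[... 613 characters left out ...]
96.6] [ 502.9 -428.5  100. ]
d [620 181  20   3  35] [630.2 182.1] [  451.9 -1053.8    97.2] [  451.4 -1051.4   100. ]
d [453 186  25  23 210] [466.2 196.7] [ 408.3 -530.8  100.9] [ 408.4 -531.2  100. ]
d [341 195  10  10  81] [345.7 199.7] [ 401.9 -159.6   97.1] [ 401.5 -159.3  100. ]
d [372 194  12  11 102] [377.4 199. ] [ 403.4 -257.    97.4] [ 403.  -256.5  100. ]
d [607 195  10  16  88] [611.9 201.7] [ 389.7 -984.8  101. ] [ 389.8 -985.6  100. ]
d [266 210  39   8  42] [285.1 214.9] [356.5  25.2 100. ] [356.5  25.3 100. ]
d [453 229  13  12 105] [458.8 234.5] [ 292.8 -502.2   96.8] [ 292.7 -500.9  100. ]
d [387 242  21   8 119] [396.2 246.2] [ 259.5 -310.5   92.3] [ 259.4 -308.8  100. ]
```

View pics/crop.png

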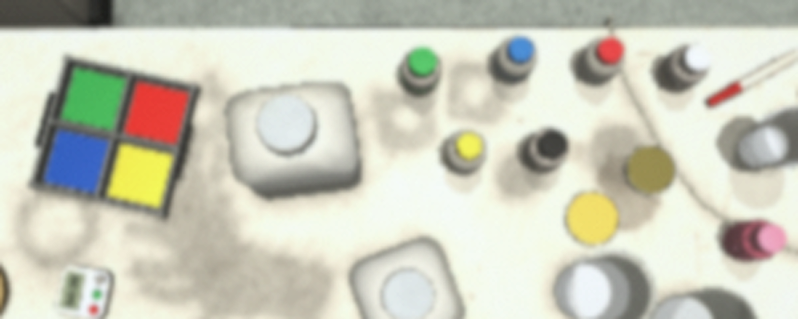

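List of what could be mistaken: red cap (399,164) vs red stirrer (442,180) and pad (228,187). Yellow cap (346,200) vs yellow discs (392,226), (414,208). Blue cap (365,164) vs the big blue-cap bottle (383,308). Green cap (328,168) has only its pad. Black (377,199), white (431,167) and pink (459,235) stay. The crop shows the four chosen are small white bottles with the right caps. Order: red, yellow, blue, green. First turn the tool so tool x = world y, tool y = world x.

>>> send_rows:
  series: "0 0 -0.5 0 0 1; 0 0 -0.5 0 0 1; 0 0 -0.5 0 0 1; 0 0 -0.5 0 0 1; 0 0 0 0 0 1"
  fingers: 1

```text
t: 0.78
eef_pos: [155.1, 605.7, 414.5]
tcp_rot: [3.139, -0.003, 2.012]
ft_force: [0.0, -0.3, -0.7]
opening: 0.999
grip_force: 0.0
```

>>> send_rows:
  series: "0 0 0 0 0 1; 0 0 0 0 0 1; 0 0 0 0 0 0.56; -0.5 0.8 0 0 0 0;-0.5 0.8 0 0 0 0"

```text
t: 1.4
eef_pos: [251.7, 544.9, 411.9]
tcp_rot: [-3.141, 0.0, 1.573]
ft_force: [1.2, 0.8, 0.1]
opening: 1.002
grip_force: 0.0
```

```bash
python3 - <<'E'
from h import *
c=cam('top'); P=pts(c)
for a,b in((105,170),(170,500)):
  m=((P[...,2]>a)&(P[...,2]<b)).astype(np.uint8); k,l,s,ce=cv2.connectedComponentsWithStats(m)
  for i in range(1,k):
    q=P[l==i]
    if s[i,4]>40 and q[:,0].max()>150: print(a,q.min(0).round(),q.max(0).round())
E
```

```text
105 [955. 616. 105.] [1059.  936.  162.]
105 [ 423. -820.  143.] [ 481. -771.  170.]
105 [ 214. -697.  138.] [ 468. -579.  153.]
105 [ 407. -901.  142.] [ 460. -846.  153.]
105 [ 375. -564.  105.] [ 441. -495.  130.]
105 [ 345. -990.  126.] [ 413. -980.  170.]
105 [ 349. -946.  141.] [ 407. -904.  161.]
105 [ 340. -688.  142.] [ 400. -632.  154.]
105 [350. -33. 105.] [375.  87. 167.]
105 [ 274. -990.  109.] [ 335. -927.  154.]
105 [ 262. -669.  142.] [ 323. -615.  154.]
105 [ 189. -351.  105.] [ 279. -258.  170.]
105 [ 196. -949.  143.] [ 253. -910.  153.]
105 [ 140. -473.  105.] [ 238. -374.  170.]
105 [ 114. -725.  140.] [ 216. -603.  153.]
105 [ 137. -912.  142.] [ 194. -854.  169.]
105 [ 131. -753.  142.] [ 190. -698.  169.]
105 [ 113. -831.  142.] [ 172. -777.  155.]
105 [  82. -246.  106.] [ 150. -188.  170.]
170 [ 108. -989.  170.] [ 485. -456.  285.]
170 [349. -34. 176.] [457. 106. 267.]
170 [188. 507. 332.] [341. 581. 486.]
170 [ 174. -144.  178.] [294. -25. 251.]
170 [  59. -279.  170.] [ 151. -188.  277.]
```

>>> send_rows:
  series: "-0.8 0.6 0 0 0 0;-0.8 0.6 0 0 0 0;-0.8 0.6 0 0 0 0;-0.8 0.6 0 0 0 0;-0.8 0.6 0 0 0 0"

```text
t: 2.08
eef_pos: [432.1, 303.9, 412.2]
tcp_rot: [3.142, -0.0, 1.571]
ft_force: [1.1, 1.4, 0.4]
opening: 0.999
grip_force: 0.0
```

>>> send_rows:
  series: "-0.96 0.25 0 0 0 0;-0.96 0.25 0 0 0 0;-0.96 0.25 0 0 0 0;-0.96 0.25 0 0 0 0;-0.96 0.25 0 0 0 0"

```text
t: 2.7
eef_pos: [506.5, 15.7, 412.3]
tcp_rot: [3.141, -0.0, 1.571]
ft_force: [1.1, -0.1, -0.0]
opening: 1.0
grip_force: 0.0
```

>>> send_rows:
  series: "-1 0 0 0 0 0;-1 0 0 0 0 0;-1 0 0 0 0 0;-1 0 0 0 0 0;-0.5 0 0 0 0 0"

```text
t: 3.32
eef_pos: [506.1, -255.1, 411.7]
tcp_rot: [-3.141, -0.0, 1.569]
ft_force: [0.6, -0.0, -0.5]
opening: 0.998
grip_force: 0.0
```

>>> send_rows:
  series: "-0.6 0.06 0 0 0 0;-0.6 0.05 0 0 0 0;0 0 1 0 0 0;0 0 1 0 0 0;0 0 1 0 0 0"

```text
t: 3.95
eef_pos: [512.9, -324.3, 230.4]
tcp_rot: [3.141, 0.0, 1.571]
ft_force: [0.8, -0.0, -0.5]
opening: 1.001
grip_force: 0.0
```

```bash
python3 - <<'E'
from h import *
c=cam('wrist','w1.png'); print(env.state()['eef_pos'])
P=pts(c); m=((P[...,2]>88)&(P[...,2]<112)&(c['z_map']>0)).astype(np.uint8)
k,l,s,ce=cv2.connectedComponentsWithStats(m)
for i in range(1,k):
    if s[i,4]>200: q=P[l==i]; print(s[i],q.mean(0).round(1),((q.min(0)+q.max(0))/2).round(1),ray(c,*ce[i],100).round(1),np.median(c['color'][l==i],0))
E
```

```text
[ 510.96086371 -322.77023791  222.87240532]
[ 296   27   52   57 2324] [ 517.7 -222.7   99.2] [ 517.8 -222.6   95. ] [ 517.7 -222.7  100. ] [ 28.  92. 156.]
[ 108   87   63   58 2779] [ 407.9 -257.    99. ] [ 406.4 -257.2   95.4] [ 408.4 -256.9  100. ] [22. 23. 24.]
[ 295  202   46   49 1782] [ 516.1 -326.7   98.8] [ 515.9 -327.8   94.9] [ 516.  -326.3  100. ] [103.  21.  24.]
```

View pics/w1.png

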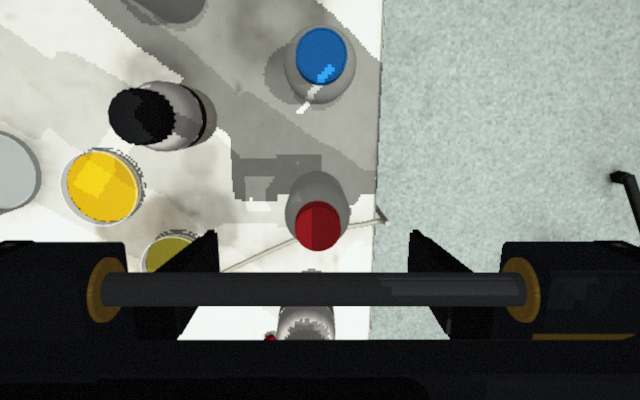

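Wrist view: the red cap (317,226) is between the fingers, blue cap at (322,55), black at (140,116). I'll shift by a few mm and descend.

>>> send_rows:
  series: "-0.05 0.04 0.9 0 0 0;0 0 0.9 0 0 0;0 0 0.1 0 0 0;0 0 0 0 0 0"

```text
t: 4.5
eef_pos: [516.2, -327.8, 119.8]
tcp_rot: [3.141, 0.001, 1.571]
ft_force: [-0.2, -0.5, 0.2]
opening: 1.001
grip_force: 0.0
```

>>> send_rows:
  series: "0 0 0 0 0 0;0 0 0 0 0 0;0 0 0 0 0 0;0 0 0 0 0 0;0 0 0 0 0 0"
  fingers: 0.3

```text
t: 5.12
eef_pos: [515.6, -327.3, 118.2]
tcp_rot: [3.142, -0.0, 1.571]
ft_force: [-0.0, -0.3, 0.2]
opening: 0.532
grip_force: 0.0
```

>>> send_rows:
  series: "0 0 0 0 0 0;0 0 0 0 0 0;0 0 0.1 0 0 0;0 0 0.05 0 0 0;0 0 0 0 0 0"
  fingers: 0.7

```text
t: 5.75
eef_pos: [515.5, -327.2, 108.7]
tcp_rot: [-3.141, -0.001, 1.571]
ft_force: [-0.0, 0.9, 0.2]
opening: 0.701
grip_force: 0.0
```

>>> send_rows:
  series: "0 0 0 0 0 0;0 0 0 0 0 0;0 0 0 0 0 0;0 0 0 0 0 0;0 0 0 0 0 0"
  fingers: 0.3

```text
t: 6.38
eef_pos: [515.6, -327.4, 109.3]
tcp_rot: [3.141, 0.0, 1.571]
ft_force: [0.0, -0.3, 1.3]
opening: 0.511
grip_force: 30.0
```

>>> send_rows:
  series: "0 0 -0.2 0 0 0;0 0 -0.5 0 0 0;0 0 -1 0 0 0;0 0 -1 0 0 0;0 0 -1 0 0 0"

```text
t: 7.0
eef_pos: [515.2, -327.0, 334.0]
tcp_rot: [3.141, 0.0, 1.571]
ft_force: [0.4, 0.2, -1.7]
opening: 0.513
grip_force: 30.0
```

>>> send_rows:
  series: "0 0 -0.8 0 0 0;0.3 0 -0.6 0 0 0;0.7 0 0 0 0 0;0.9 0 0 0 0 0;0.9 0 0 0 0 0"

```text
t: 7.62
eef_pos: [514.8, -157.8, 415.9]
tcp_rot: [3.141, -0.0, 1.571]
ft_force: [1.3, -0.7, -0.4]
opening: 0.512
grip_force: 30.0
```

>>> send_rows:
  series: "0.9 0 0 0 0 0;0.9 0 0 0 0 0;0.9 0 0 0 0 0;0.9 -0.2 0 0 0 0;0.9 -0.2 0 0 0 0"

```text
t: 8.25
eef_pos: [490.4, 112.3, 415.9]
tcp_rot: [3.141, -0.0, 1.571]
ft_force: [0.9, 0.2, -0.3]
opening: 0.509
grip_force: 30.0
```

>>> send_rows:
  series: "0.9 -0.2 0 0 0 0;0.6 -0.2 0 0 0 0;0.3 -0.12 0 0 0 0;0 0 0 0 0 0;0 0 0 0 0 0"

```text
t: 8.88
eef_pos: [460.1, 218.1, 415.6]
tcp_rot: [3.141, -0.0, 1.571]
ft_force: [0.1, -0.8, -1.8]
opening: 0.511
grip_force: 30.0
```

>>> send_rows:
  series: "0.02 0 1 0 0 0;0 0 1 0 0 0;0 0 1 0 0 0;0 0 0.9 0 0 0;0 0 0.6 0 0 0"

```text
t: 9.5
eef_pos: [460.1, 218.7, 143.2]
tcp_rot: [-3.14, 0.001, 1.57]
ft_force: [1.1, -0.0, -1.2]
opening: 0.508
grip_force: 30.0
```

>>> send_rows:
  series: "0 0 0.3 0 0 0;0 0 0.08 0 0 0;0 0 0 0 0 0;0 0 0 0 0 0"

```text
t: 10.0
eef_pos: [460.5, 219.8, 123.3]
tcp_rot: [3.14, -0.001, 1.571]
ft_force: [0.7, 0.4, -1.0]
opening: 0.513
grip_force: 30.0
```

>>> send_rows:
  series: "0 0 0.05 0 0 0;0 0 0.03 0 0 0;0 0 0.02 0 0 0;0 0 0 0 0 0"

```text
t: 10.5
eef_pos: [460.1, 219.9, 117.2]
tcp_rot: [3.141, -0.0, 1.571]
ft_force: [-2.3, -1.0, 10.8]
opening: 0.513
grip_force: 30.0
```

```bash
python3 - <<'E'
from h import *
cam('scene','s2.png'); s=env.state(); print(s['eef_pos'],s['ft_force'])
E
```

```text
[460.11120401 219.8846374  117.2423467 ] [-2.50723826 -0.72136887 12.23536014]
```

View pics/s2.png

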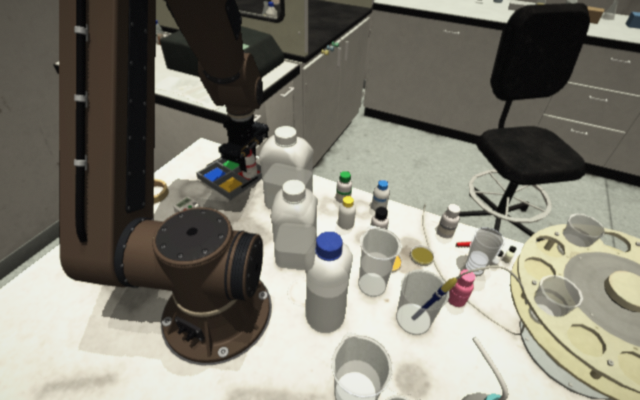

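Force contact at z 117: red is standing on its pad. Release, rise, go to yellow.

>>> send_rows:
  series: "0 0 0 0 0 0;0 0 0 0 0 0;0 0 0 0 0 0;0 0 -0.3 0 0 0;0 0 -1 0 0 0"
  fingers: 0.68

```text
t: 11.18
eef_pos: [459.4, 219.5, 193.2]
tcp_rot: [-3.136, 0.002, 1.571]
ft_force: [0.2, 0.8, 0.9]
opening: 0.679
grip_force: 0.0
```

>>> send_rows:
  series: "0 0 -1 0 0 0;0 0 -1 0 0 0;0 0 -1 0 0 0;0 0 -0.8 0 0 0;-0.5 0 0 0 0 0"

```text
t: 11.8
eef_pos: [460.4, 190.5, 425.8]
tcp_rot: [3.136, -0.002, 1.573]
ft_force: [-0.3, 0.0, -1.4]
opening: 0.68
grip_force: 0.0
```

>>> send_rows:
  series: "-0.9 0 0 0 0 0;-0.9 0 0 0 0 0;-0.9 0 0 0 0 0;-0.9 0 0 0 0 0;-0.9 0 0 0 0 0"

```text
t: 12.42
eef_pos: [459.9, -81.9, 422.4]
tcp_rot: [3.141, -0.0, 1.571]
ft_force: [0.9, -0.9, -0.7]
opening: 0.68
grip_force: 0.0
```

>>> send_rows:
  series: "-0.9 -0.3 0 0 0 0;-0.4 -0.6 0 0 0 0;0 0 0 0 0 -1;0 0 0 0 0 -1;0 0 0 0 0 -1"
  fingers: 0.85

```text
t: 13.05
eef_pos: [406.1, -158.3, 422.3]
tcp_rot: [3.142, -0.0, 2.1]
ft_force: [0.2, 0.6, 0.2]
opening: 0.852
grip_force: 0.0
```

>>> send_rows:
  series: "0 0 0 0 0 -1;0 0 0 0 0 -1;0 0 0 0 0 -1;0 0 0 0 0 0;0 0 0 0 0 0"

```text
t: 13.68
eef_pos: [406.3, -158.2, 422.3]
tcp_rot: [3.141, -0.0, 2.615]
ft_force: [-0.4, -0.2, 0.6]
opening: 0.846
grip_force: 0.0
```

```bash
cat > cap.py <<'E'
from h import *
import sys
from scipy.spatial.transform import Rotation as Ro
def caps(name='wrist'):
    c=cam(name); P=pts(c); m=((P[...,2]>88)&(P[...,2]<125)&(c['z_map']>0)).astype(np.uint8)
    k,l,s,ce=cv2.connectedComponentsWithStats(m)
    for i in range(1,k):
        if s[i,4]>40: q=P[l==i]; print(s[i],q.mean(0).round(1),np.median(c['color'][l==i],0))
caps()
s=env.state(); p=s['eef_pos']; print(p,s['tcp_rot'])
T=np.array(eval(sys.argv[1])); print('units',(Ro.from_euler('xyz',s['tcp_rot']).inv().apply(T-p)/60).round(2))
E
python3 cap.py [404,-160,109]
```

```text
[ 80   0  58  11 426] [ 146.3 -248.7  103.9] [77. 79. 75.]
[235   0 117  65 523] [276.8 -94.1 107.2] [115. 120. 119.]
[395  15  91 137 823] [390.  -13.3 107.3] [86. 88. 84.]
[617  27  23  35 586] [456.  208.2  97.5] [95. 20. 22.]
[  72   69   61   76 3191] [ 222.5 -322.1   99.1] [132. 138. 134.]
[123  71  43  73 787] [ 252.1 -273.3  107.6] [160. 166. 170.]
[  7  85  52  84 794] [ 212.1 -394.6  110. ] [88. 90. 87.]
[  0 132  13  12 127] [ 192.  -440.5   94.9] [ 8. 14. 43.]
[  0 155  23  18 206] [ 220.  -455.   101.4] [79. 94. 78.]
[298 159  26  27 546] [ 402.4 -158.4   99. ] [132. 115.   6.]
[227 200  30  29 654] [ 404.4 -254.9   98.9] [34. 34. 35.]
[375 207  30  29 636] [ 501.  -106.4   98.8] [ 31. 188.  75.]
[  7 222  35  22 500] [ 291.  -496.3   97.4] [201.  115.  148.5]
[302 262  23  10 176] [ 507.5 -216.2   96.4] [ 24.5  71.  120. ]
[ 406.26050064 -158.1816514   422.33282806] [ 3.14149850e+00 -1.70345311e-04  2.61539735e+00]
units [ 0.02 -0.05  5.22]
```

>>> send_rows:
  series: "0.04 -0.05 1 0 0 0;0 0 1 0 0 0;0 0 1 0 0 0;0 0 1 0 0 0;0 0 0.8 0 0 0"

```text
t: 14.35
eef_pos: [402.5, -159.5, 132.6]
tcp_rot: [3.141, -0.0, 2.616]
ft_force: [0.7, 0.1, -0.2]
opening: 0.85
grip_force: 0.0
```

>>> send_rows:
  series: "0 0 0.4 0 0 0;0 0 0 0 0 0;0 0 0 0 0 0"

```text
t: 14.72
eef_pos: [403.1, -159.8, 111.2]
tcp_rot: [3.142, 0.001, 2.618]
ft_force: [-0.5, 1.9, 0.5]
opening: 0.851
grip_force: 0.0
```

>>> send_rows:
  series: "0 0 0.03 0 0 0;0 0 0 0 0 0;0 0 0 0 0 0;0 0 0 0 0 0;0 0 0 0 0 0"
  fingers: 0.3

```text
t: 15.35
eef_pos: [402.8, -159.6, 108.8]
tcp_rot: [3.142, 0.0, 2.619]
ft_force: [-1.0, 0.5, 5.8]
opening: 0.512
grip_force: 30.0
```

>>> send_rows:
  series: "0 0 -0.3 0 0 0;0 0 -1 0 0 0;0 0 -1 0 0 0;0 0 -1 0 0 0;0 0 -1 0 0 0"

```text
t: 15.98
eef_pos: [402.2, -159.3, 368.6]
tcp_rot: [3.141, -0.0, 2.618]
ft_force: [0.6, 0.2, -2.2]
opening: 0.511
grip_force: 30.0
```

>>> send_rows:
  series: "0 0 -0.8 0 0 1;0 0 0 0 0 1;0 0 0 0 0 1;0 0 0 0 0 1;0 0 0 0 0 1"

```text
t: 16.6
eef_pos: [402.5, -159.5, 414.3]
tcp_rot: [-3.141, -0.001, 1.74]
ft_force: [-0.0, 1.0, -2.5]
opening: 0.508
grip_force: 30.0
```

>>> send_rows:
  series: "0 0 0 0 0 1;0.6 0.6 0 0 0 0;0.9 0.3 0 0 0 0;0.9 0 0 0 0 0;0.9 0 0 0 0 0"

```text
t: 17.23
eef_pos: [456.3, 40.1, 414.2]
tcp_rot: [-3.141, -0.0, 1.571]
ft_force: [0.1, -0.1, -2.1]
opening: 0.51
grip_force: 30.0
```

>>> send_rows:
  series: "0.9 0 0 0 0 0;0.9 -0.2 0 0 0 0;0.8 -0.4 0 0 0 0;0.5 -0.4 0 0 0 0;0 0 0 0 0 0"

```text
t: 17.85
eef_pos: [395.0, 225.8, 414.4]
tcp_rot: [-3.141, -0.0, 1.575]
ft_force: [0.6, -0.9, -1.8]
opening: 0.512
grip_force: 30.0
```

```bash
sed -i 's/^caps()/caps("top")/' cap.py; python3 cap.py [383,238,118] | grep -v ' -[0-9]' 
```

```text
[   0    0  112   34 1159] [981.2 714.2 106. ] [15. 16. 15.]
[217 177  12  12 101] [457.3 216.2 102.9] [108.  46.  45.]
[266 209  39   9  55] [357.1  22.9 106. ] [80. 80. 75.]
[270 311  33  16  80] [ 66.4  18.7 111.3] [47. 43. 37.]
[395.90692549 224.94408044 414.49151697] [-3.14136779e+00  1.80408960e-04  1.57359806e+00]
```

>>> send_rows:
  series: "0.22 -0.21 0 0 0 0;0 0 0.9 0 0 0;0 0 1 0 0 0;0 0 1 0 0 0;0 0 1 0 0 0"

```text
t: 18.52
eef_pos: [384.6, 236.7, 179.0]
tcp_rot: [3.141, -0.0, 1.57]
ft_force: [0.5, 0.7, -2.1]
opening: 0.513
grip_force: 30.0
```

>>> send_rows:
  series: "0 0 0.7 0 0 0;0 0 0.23 0 0 0;0 0 0 0 0 0;0 0 0 0 0 0;0 0 0 0 0 0"

```text
t: 19.15
eef_pos: [384.4, 237.8, 126.1]
tcp_rot: [3.139, -0.001, 1.571]
ft_force: [0.1, -0.5, -1.8]
opening: 0.513
grip_force: 30.0
```

>>> send_rows:
  series: "0 0 0.08 0 0 0;0 0 0.04 0 0 0;0 0 0.03 0 0 0;0 0 0 0 0 0;0 0 0 0 0 0"

```text
t: 19.77
eef_pos: [383.8, 237.7, 116.8]
tcp_rot: [3.141, -0.0, 1.572]
ft_force: [-4.4, -1.9, 20.8]
opening: 0.512
grip_force: 30.0
```

>>> send_rows:
  series: "0 0 -0.01 0 0 0;0 0 0 0 0 0;0 0 0 0 0 0;0 0 -0.3 0 0 0;0 0 -1 0 0 0"
  fingers: 0.66

```text
t: 20.4
eef_pos: [383.3, 237.3, 193.3]
tcp_rot: [-3.136, 0.002, 1.571]
ft_force: [1.3, -0.0, 0.7]
opening: 0.66
grip_force: 0.0
```

>>> send_rows:
  series: "0 0 -1 0 0 0;0 0 -1 0 0 0;0 0 -1 0 0 0;0 0 -0.8 0 0 0;-0.3 0.5 0 0 0 0"

```text
t: 21.02
eef_pos: [413.6, 220.2, 426.2]
tcp_rot: [3.135, -0.003, 1.574]
ft_force: [-0.6, 0.3, -0.4]
opening: 0.657
grip_force: 0.0
```

>>> send_rows:
  series: "-0.8 0.5 0 0 0 0;-0.8 0.5 0 0 0 0;-0.8 0.5 0 0 0 0;-0.95 0.1 0 0 0 0;-0.95 0.1 0 0 0 0"

```text
t: 21.65
eef_pos: [516.2, -40.2, 422.0]
tcp_rot: [-3.141, -0.0, 1.571]
ft_force: [1.5, 0.3, 0.6]
opening: 0.66
grip_force: 0.0
```

>>> send_rows:
  series: "-0.95 0 0 0 0 0;-0.95 0 0 0 0 0;-0.8 0 0 0 0 0;-0.3 0 0 0 0 0;0 0 0 0 0 0"
  fingers: 0.85

```text
t: 22.28
eef_pos: [516.1, -218.8, 421.9]
tcp_rot: [-3.141, -0.001, 1.57]
ft_force: [-0.4, 0.9, 0.3]
opening: 0.848
grip_force: 0.0
```

```bash
sed -i 's/^caps("top")/caps()/' cap.py; python3 cap.py [516,-222,109]; python3 -c "
from h import *
c=cam('top'); cv2.imwrite('pics/t2.png',cv2.resize(c['color'][145:265,170:470,::-1],None,fx=2.66,fy=2.66))"
```

```text
[  30    0   86  109 2156] [277.4 -93.  107.3] [117. 120. 114.]
[179   0  28   3  60] [387.6 -32.3  91.9] [82. 84. 80.]
[287  58  31  33 785] [ 504.2 -106.9   99.5] [ 52. 209.  96.]
[303 165  25  27 544] [ 518.  -221.3   98.9] [ 23.  69. 116.]
[  0 167  12  51 400] [ 148.3 -239.4   94.7] [83. 85. 81.]
[207 192  30  29 670] [ 407.3 -255.4   98.9] [35. 36. 37.]
[ 61 212  60  29 732] [ 261.3 -275.4  106.3] [154.  160.5 155.5]
[ 36 231  33  22 382] [ 200.2 -294.9  105.8] [103. 107. 102.]
[294 321  26  18 388] [ 507.6 -422.4   97.7] [228. 234. 233.]
[ 516.13628907 -217.80599589  422.1336602 ] [-3.14118729e+00 -6.90008063e-04  1.57105305e+00]
units [-0.07 -0.    5.22]
```

View pics/t2.png

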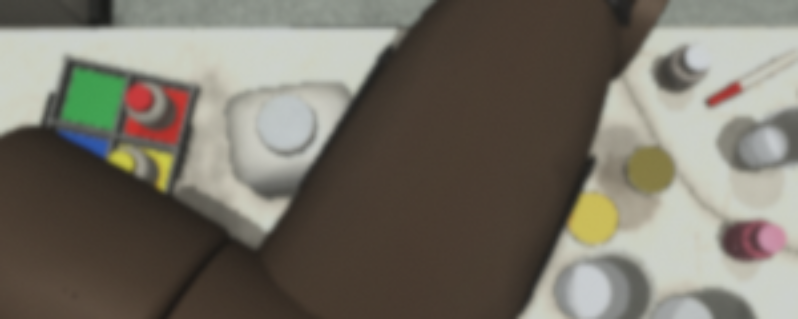

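Red (150,103) and yellow (133,160) stand in their bays. Now blue.

>>> send_rows:
  series: "-0.07 0 1 0 0 0;0 0 1 0 0 0;0 0 1 0 0 0;0 0 1 0 0 0;0 0 0.8 0 0 0"

```text
t: 23.0
eef_pos: [516.2, -220.7, 132.8]
tcp_rot: [-3.141, -0.0, 1.573]
ft_force: [0.7, -0.6, -0.5]
opening: 0.85
grip_force: 0.0
```

>>> send_rows:
  series: "0 0 0.38 0 0 0;0 0 0 0 0 0;0 0 0 0 0 0"

```text
t: 23.38
eef_pos: [516.8, -221.9, 112.8]
tcp_rot: [3.14, 0.001, 1.572]
ft_force: [-0.4, 0.0, 0.7]
opening: 0.851
grip_force: 0.0
```

>>> send_rows:
  series: "0 0 0.06 0 0 0;0 0 0 0 0 0;0 0 0 0 0 0;0 0 0 0 0 0;0 0 0 0 0 0"
  fingers: 0.3

```text
t: 24.0
eef_pos: [516.3, -222.7, 108.2]
tcp_rot: [3.141, 0.0, 1.571]
ft_force: [-0.5, 0.6, 4.1]
opening: 0.51
grip_force: 30.0
```

>>> send_rows:
  series: "0 0 -0.3 0 0 0;0 0 -1 0 0 0;0 0 -1 0 0 0;0 0 -1 0 0 0;0 0 -1 0 0 0"

```text
t: 24.62
eef_pos: [515.7, -222.3, 367.9]
tcp_rot: [-3.141, -0.0, 1.571]
ft_force: [0.8, 0.2, -0.7]
opening: 0.511
grip_force: 30.0
```

>>> send_rows:
  series: "0 0 -0.9 0 0 0;0.6 0 0 0 0 0;0.9 0 0 0 0 0;0.9 0 0 0 0 0;0.9 0 0 0 0 0"

```text
t: 25.25
eef_pos: [515.6, -23.0, 419.8]
tcp_rot: [-3.141, -0.0, 1.571]
ft_force: [0.7, 0.4, -1.8]
opening: 0.513
grip_force: 30.0
```

>>> send_rows:
  series: "0.9 0 0 0 0 0;0.9 -0.2 0 0 0 0;0.9 -0.2 0 0 0 0;0.9 -0.3 0 0 0 0;0.9 -0.3 0 0 0 0"

```text
t: 25.88
eef_pos: [454.9, 247.0, 419.8]
tcp_rot: [-3.141, 0.0, 1.571]
ft_force: [0.5, -0.1, -1.0]
opening: 0.511
grip_force: 30.0
```

>>> send_rows:
  series: "0.7 -0.5 0 0 0 0;0.4 -0.3 0 0 0 0;0 -0.1 0 0 0 0;0 0 0 0 0 0;0 0 0 0 0 0"

```text
t: 26.5
eef_pos: [402.5, 310.6, 420.0]
tcp_rot: [3.141, 0.0, 1.57]
ft_force: [-0.0, 0.1, -0.8]
opening: 0.514
grip_force: 30.0
```

>>> send_rows:
  series: "0.1 -0.02 0 0 0 0;0 0 0.9 0 0 0;0 0 1 0 0 0;0 0 1 0 0 0;0 0 1 0 0 0"

```text
t: 27.12
eef_pos: [401.0, 317.3, 184.4]
tcp_rot: [3.141, -0.001, 1.571]
ft_force: [-0.0, 0.2, -2.1]
opening: 0.51
grip_force: 30.0
```

>>> send_rows:
  series: "0 0 0.8 0 0 0;0 0 0.22 0 0 0;0 0 0 0 0 0;0 0 0 0 0 0;0 0 0 0 0 0"

```text
t: 27.75
eef_pos: [401.1, 317.7, 126.3]
tcp_rot: [3.139, -0.001, 1.571]
ft_force: [-0.0, 0.1, -1.0]
opening: 0.51
grip_force: 30.0
```

>>> send_rows:
  series: "0 0 0.08 0 0 0;0 0 0.04 0 0 0;0 0 0.03 0 0 0;0 0 0 0 0 0;0 0 0 0 0 0"

```text
t: 28.38
eef_pos: [400.6, 317.4, 116.2]
tcp_rot: [3.142, -0.0, 1.571]
ft_force: [-2.2, -2.2, 8.0]
opening: 0.512
grip_force: 30.0
```

>>> send_rows:
  series: "0 0 0 0 0 0;0 0 0 0 0 0;0 0 0 0 0 0;0 0 -0.3 0 0 0;0 0 -1 0 0 0"
  fingers: 0.66

```text
t: 29.0
eef_pos: [400.1, 317.0, 192.6]
tcp_rot: [-3.137, 0.003, 1.571]
ft_force: [0.8, 0.6, 1.1]
opening: 0.658
grip_force: 0.0
```

>>> send_rows:
  series: "0 0 -1 0 0 0;0 0 -1 0 0 0;0 0 -1 0 0 0;0 0 -0.8 0 0 0;-0.5 0.3 0 0 0 0"

```text
t: 29.62
eef_pos: [418.5, 288.2, 425.4]
tcp_rot: [3.136, -0.003, 1.574]
ft_force: [0.1, 0.5, -0.9]
opening: 0.66
grip_force: 0.0
```

>>> send_rows:
  series: "-0.9 0.3 0 0 0 0;-0.9 0.3 0 0 0 0;-0.9 0.3 0 0 0 0;-0.9 0.3 0 0 0 0;-0.9 0.2 0 0 0 0"

```text
t: 30.25
eef_pos: [503.2, 15.5, 421.7]
tcp_rot: [3.142, -0.0, 1.571]
ft_force: [1.0, -0.0, 0.7]
opening: 0.659
grip_force: 0.0
```

>>> send_rows:
  series: "-0.9 0 0 0 0 0;-0.8 0 0 0 0 0;-0.3 0 0 0 0 0;0 0 0 0 0 0;0 0 0 0 0 0"
  fingers: 0.85

```text
t: 30.88
eef_pos: [502.9, -101.4, 421.8]
tcp_rot: [-3.142, -0.0, 1.572]
ft_force: [-0.2, 0.7, -0.3]
opening: 0.848
grip_force: 0.0
```

```bash
python3 cap.py [503,-107,109]
```

```text
[208   0  68 115 462] [448.9  18.3 107.3] [85. 87. 83.]
[  78  106   62   90 1518] [283.1 -68.1 107.5] [121. 124. 118.]
[300 165  29  29 655] [ 504.1 -105.4   99.3] [18. 92. 38.]
[ 502.92018612 -101.25500344  421.8854145 ] [ 3.14145443e+00 -2.92300044e-04  1.57275159e+00]
units [-0.1   0.    5.21]
```

>>> send_rows:
  series: "-0.09 0 1 0 0 0;0 0 1 0 0 0;0 0 1 0 0 0;0 0 1 0 0 0;0 0 0.8 0 0 0"

```text
t: 31.55
eef_pos: [502.8, -106.6, 132.0]
tcp_rot: [-3.141, -0.0, 1.573]
ft_force: [1.3, -0.7, 1.1]
opening: 0.849
grip_force: 0.0
```

>>> send_rows:
  series: "0 0 0.38 0 0 0;0 0 0.06 0 0 0;0 0 0 0 0 0;0 0 0 0 0 0"

```text
t: 32.05
eef_pos: [503.4, -107.8, 108.6]
tcp_rot: [3.14, 0.001, 1.572]
ft_force: [-0.1, 0.5, 0.3]
opening: 0.851
grip_force: 0.0
```

>>> send_rows:
  series: "0 0 0 0 0 0;0 0 0 0 0 0;0 0 0 0 0 0;0 0 0 0 0 0;0 0 0 0 0 0"
  fingers: 0.3

```text
t: 32.67
eef_pos: [503.0, -108.0, 107.5]
tcp_rot: [3.141, 0.0, 1.571]
ft_force: [-0.6, -0.4, 2.2]
opening: 0.511
grip_force: 30.0
```

>>> send_rows:
  series: "0 0 -0.3 0 0 0;0 0 -1 0 0 0;0 0 -1 0 0 0;0 0 -1 0 0 0;0 0 -1 0 0 0"

```text
t: 33.3
eef_pos: [502.4, -107.8, 367.4]
tcp_rot: [-3.141, -0.0, 1.571]
ft_force: [0.9, 0.5, -1.1]
opening: 0.51
grip_force: 30.0
```

>>> send_rows:
  series: "0 0 -0.9 0 0 0;0.6 0 0 0 0 0;0.9 0 0 0 0 0;0.9 0 0 0 0 0;0.9 0 0 0 0 0"

```text
t: 33.92
eef_pos: [502.4, 91.6, 419.3]
tcp_rot: [-3.141, -0.0, 1.571]
ft_force: [0.8, 0.3, -1.8]
opening: 0.51
grip_force: 30.0
```

>>> send_rows:
  series: "0.9 0 0 0 0 0;0.9 -0.2 0 0 0 0;0.9 -0.2 0 0 0 0;0.6 0 0 0 0 0;0.17 0 0 0 0 0"

```text
t: 34.55
eef_pos: [478.2, 299.9, 418.9]
tcp_rot: [-3.141, 0.0, 1.574]
ft_force: [0.0, -0.5, -0.8]
opening: 0.513
grip_force: 30.0
```

>>> send_rows:
  series: "0 0 0 0 0 0;0 0 0 0 0 0;0 0 0 0 0 0"

```text
t: 34.92
eef_pos: [478.9, 297.2, 419.6]
tcp_rot: [3.141, -0.0, 1.57]
ft_force: [0.2, 0.3, -1.4]
opening: 0.512
grip_force: 30.0
```

>>> send_rows:
  series: "0 0 0.9 0 0 0;0 0 1 0 0 0;0 0 1 0 0 0;0 0 1 0 0 0;0 0 0.8 0 0 0"

```text
t: 35.55
eef_pos: [478.7, 297.4, 135.6]
tcp_rot: [-3.141, 0.0, 1.57]
ft_force: [-0.2, 0.3, -1.5]
opening: 0.511
grip_force: 30.0
```

>>> send_rows:
  series: "0 0 0.22 0 0 0;0 0 0 0 0 0;0 0 0 0 0 0;0 0 0 0 0 0"

```text
t: 36.05
eef_pos: [479.2, 298.5, 125.9]
tcp_rot: [3.139, -0.001, 1.571]
ft_force: [-0.5, -0.1, -1.2]
opening: 0.512
grip_force: 30.0
```

>>> send_rows:
  series: "0 0 0.08 0 0 0;0 0 0.04 0 0 0;0 0 0.04 0 0 0;0 0 0 0 0 0;0 0 0 0 0 0"

```text
t: 36.67
eef_pos: [478.6, 298.3, 115.5]
tcp_rot: [3.141, -0.0, 1.571]
ft_force: [-3.2, -1.6, 11.8]
opening: 0.511
grip_force: 30.0
```

>>> send_rows:
  series: "0 0 0 0 0 0;0 0 0 0 0 0;0 0 0 0 0 0;0 0 -0.3 0 0 0;0 0 -1 0 0 0"
  fingers: 0.66

```text
t: 37.3
eef_pos: [478.0, 297.8, 191.1]
tcp_rot: [-3.136, 0.002, 1.571]
ft_force: [0.6, 0.4, 1.3]
opening: 0.657
grip_force: 0.0
```

>>> send_rows:
  series: "0 0 -1 0 0 0;0 0 -1 0 0 0;0 0 -1 0 0 0;0 0 -0.8 0 0 0;0 0 0 0 0 0"

```text
t: 37.92
eef_pos: [478.9, 298.4, 424.1]
tcp_rot: [3.136, -0.003, 1.571]
ft_force: [-0.0, -0.2, -0.6]
opening: 0.659
grip_force: 0.0
```

>>> send_rows:
  series: "-0.9 0 0 0 0 0;-0.9 0 0 0 0 0;-0.9 0 0 0 0 0;-0.9 0 0 0 0 0;0 0 0 0 0 0"

```text
t: 38.55
eef_pos: [478.6, 79.6, 419.5]
tcp_rot: [-3.14, 0.0, 1.567]
ft_force: [1.1, 0.4, 0.0]
opening: 0.659
grip_force: 0.0
```

>>> send_rows:
  series: "-0.9 0 0 0 0 0;-0.9 0 0 0 0 0;-0.9 0 0 0 0 0;0 0 0 0 0 0;0 0 0 0 0 0"

```text
t: 39.17
eef_pos: [479.0, -79.0, 419.9]
tcp_rot: [-3.14, -0.001, 1.571]
ft_force: [1.2, -0.5, -0.3]
opening: 0.66
grip_force: 0.0
```

```bash
python3 -c "
from h import *
c=cam('top'); a=c['color'][145:265,170:470,::-1]; b=cam('scene')['color'][130:250,170:470,::-1]
cv2.imwrite('pics/t3.png',cv2.resize(np.vstack([a,b]),None,fx=2.4,fy=2.4))"
```

```text
(no output)
```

View pics/t3.png

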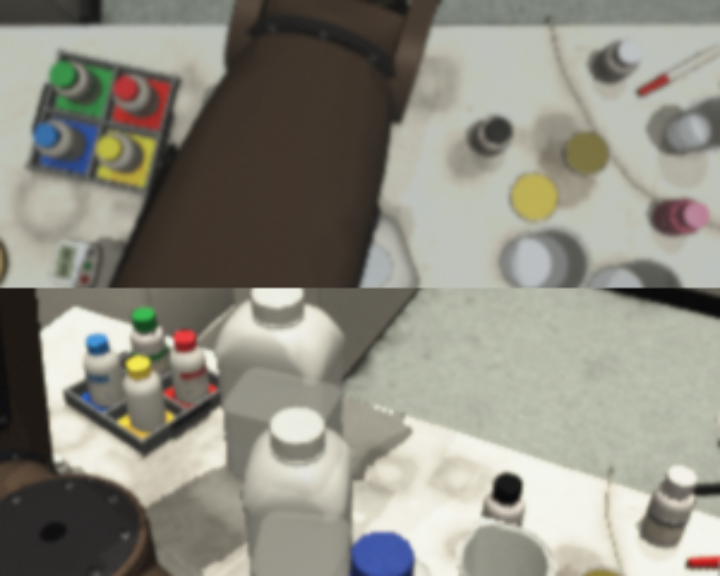

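All four bottles stand upright on pads of their own colours: green (65,75), red (130,90), blue (50,138), yellow (110,150). Black and white have not moved.

```bash
python3 -c "
from cell import env
print(env.job_done())"
```

```text
the job is handed in; nothing more can be done
None
```

The red, yellow, blue and green bottles each stand upright in the bay matching their cap colour, the black- and white-cap bottles were left where they stood, and the job was handed in after about 39 s of the 125 s allowed; no verdict came back.

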